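# Clear the V-block and hold the drift mandrel down in it

### The arm

A 6-joint arm with a two-finger parallel gripper is mounted at the origin on the work surface. World frame = base frame: x ahead of the robot, y to its left, z up, the work surface at z = 0. Lengths are in m, angles in rad, forces in N, time in s.
With the tool pointing down it reaches from about 0.225 to 0.875 m from the base axis. Payload 3.4 kg.
Tool frame: the origin (TCP) lies on the centre line of the jaws, within the pads' length; the fingertips stand 17 mm ahead of it and the grasp point (between the pads) lies 2 mm behind it (manip.finger_overhang is the distance from the TCP to the fingertips, in m); y points along the fingers, x is the direction in which the jaws open and shut, and the axes are right-handed (so a half turn about y gives the same grasp; the last joint's range is limited). The gripper opens to 85 mm and grips with 20 to 120 N. Pads are 22 mm wide; open, the fingers measure 114 mm over their backs; the gripper's body (76 mm by 85 mm) begins 54 mm behind the grasp point. The pads swing forward as they close: fully open they stand 13 mm farther back than shut.
Start: joints at [-1.34, 0.276, 1.505, -0, 1.361, -0.121], TCP at [0.198, -0.54, 0.248] pointing down, gripper open.
Joint ranges: [-2.89, 2.89], [-0.75, 2.08], [0.22, 2.7], [-1.18, 4.32], [0.11, 2.71], [-2.7, 2.7]. Speed limits (rad/s): [2.57, 2.57, 3.14, 3.14, 3.14, 3.14].

### API

Orientations are given as a unit quaternion [w, x, y, z].
In Python, from rig import manip gives the robot as it stands.
- The arm moves only by the tool arm_command, never from a script. Its argument "commands" is a list of rows, each a list of 3 entries, a list of its own where there are three numbers: the finger opening in cm, from 0 to 8.54, then the shift along the world's x, y, z in cm, then the turn about the world's z in rad. A call has 1 to 12 rows; each row shifts and turns the commanded pose from where the row before left it; what a row does not reach is not made up. A row lasts 1/10 s, in which the tool goes at most 50 mm and 8.59 degrees, less where a joint would pass 70% of its speed; a pose out of reach is approached as far as the arm can. A call with a gripper value outside its range is refused whole. The fingers move at their own pace and stop on an object; "grip_force" is the grip in N (left out, the last holds). Time passes only in rows, so rows that do not move let the fingers close. It gives the time, the measured TCP pose, the force and the opening at its end, in the units of the state.
- manip.get_state(): the state, without advancing time (a new reading comes with each control period).
- manip.get_image(name): name is "scene" or "side" or "wrist"; returns a dict with "pixels" (384x512x3 uint8, red, green, blue), "range_z" (384x512 float32, m along the optical axis (not along the pixel's ray), 0 where there is no reading), "intrinsics" (3x3 intrinsics, pixels), "R" (3x3) and "t" (3): a world point X has camera coordinates R X + t. Camera axes: x right, y down, z forward; pixel columns grow to the right and rows downward; lengths in m; the calibration is good to about 2 mm. A picture is of the moment at which its call begins.
- manip.sign_off(): hands the job in, once; it reports no verdict.
The state is a dict: "clock": time; "qpos": joint angles; "qd": joint speeds; "effort": joint torques, N m; "position": TCP position; "ee_rot": TCP orientation; "contact_force": force on the tool from outside, world axes, zero at the start; "moment": the same for the moment, N m; "width": finger opening in m.
Only numpy, scipy, OpenCV 4.12 (cv2) and the standard library are available. Lean on these libraries where they do the work, as an engineer would, in place of code of your own. Each camera call takes 0.05 s, during which the arm holds its last target.

### The job

The brass-handled thread depth gauge has been left standing on the V-block: hang it by its handle over both prongs of the double hook and let go of it. Then take the blue drift mandrel from its cradle, seat it in the V-block's groove, centred along the block, and press it straight down with about 15 N so that it bears firmly on both slanted faces. Finish while still holding it pressed down like that; leave the red ring, the torch and the green tin alone.

Things in the scene. Friction and masses are not known exactly. Their poses are not given: they have to be found in the camera images.
- gauge: Thread depth gauge, 0.45 kg, 105 mm tall, loose. Origin: centre of the underside of its steel foot plate (64 mm along its x, 104 mm along its y, 10 mm thick), z up through the handle. It starts standing on top of the V-block. Symmetric under a half turn about z.
- gauge_handle (a point): Centre of the gauge's brass handle bar, 100 mm above the foot's underside; axes as the gauge's. The handle is an upright stirrup in the y-z plane: a level 10 x 10 mm bar, 104 mm long along y, on two 10 mm legs (84 mm clear between). The clear window under the bar reaches from 46 to 95 mm above the foot's underside.
- hook: Double hook on a fixed grey stand. Origin: stand's middle on the work surface. Two level 8 mm round prongs at y = +26 and -26 mm (44 mm clear between) point along -x from a back plate (front face x = 20 mm, 90 mm wide, top at 200 mm). Prong ends, x = -83 to -98 mm, turn up 12 mm. The gauge's foot cannot pass between the prongs: they must enter the handle's window level, tips first.
- hook_rest (a point): Midway between the two prongs at the level of their upper lines, 185 mm above the work surface, 65 mm in front of the back plate: the middle of the handle bar's underside belongs here. Axes as the hook's: the prongs run along x, tips towards -x; the hung handle bar lies along y.
- vblock: Fixed steel V-block, 124 mm long (x), 76 mm wide (y), 56 mm high to its flat lips. Origin: centre of underside. 90 degree groove along x, 40 mm wide at the top, bottom line at 36 mm. A relief slot across its middle, 62 mm wide along x, floor at 26 mm, gives fingers room on both sides of a cylinder. The gauge starts standing on the lips, its handle bar roughly along the groove.
- v_seat (a point): Where the mandrel's centre lies when seated: on the mandrel's axis over the middle of the V-block, 58.6 mm above the work surface. x runs along the groove, y across it, z up. A gripped mandrel held a millimetre off sideways loads one face more than the other: the sideways force then felt is nulled by yielding to it.
- v_left: The slanted faces and lip on the V-block's +y side (two, one at each end of the block); same frame as the V-block.
- v_right: The slanted faces and lip on the V-block's -y side (two, one at each end of the block); same frame as the V-block.
- mandrel_center (a point): Centre (half-way along, on the axis) of the drift mandrel: a blue steel cylinder 32 mm in diameter, 150 mm long along its x, hollow, 0.24 to 0.36 kg, loose; turns freely about x. It starts lying in its cradle, axis 30 mm above the work surface.
- mandrel: The same mandrel; the same point and axes.
- cradle: Fixed black rubber cradle (its place varies) in which the mandrel starts, along its x. Origin: centre of its underside. Two saddles, 52 mm wide along y and 20 mm high, stand 47 to 63 mm either side of the middle along x; between them only a 4 mm high, 30 mm wide strip.
- ring: Bystander: red rubber bumper ring lying flat, 60 mm outside, 34 mm hole, 18 mm high. Origin: centre of its underside.
- torch: Bystander: silver torch standing on its head, 40 mm in diameter at the foot, 118 mm tall. Origin: centre of its underside.
- tin: Bystander: green tin with steel lid, 56 mm in diameter, 55 mm tall. Origin: centre of its underside.
Things that resemble listed ones, but are neither listed nor needed, are in the scene too. Leave any orange or pink look-alike of the gauge alone.

How it is judged:
On the way, in this order (a step that is already met when the one before it is completed fails the run):
1. the gauge hangs by its handle bar on both prongs, released (x of gauge_handle in the frame of hook_rest between -0.036 and 0.06 m and y of gauge_handle in the frame of hook_rest between -0.018 and 0.018 m and z of gauge_handle in the frame of hook_rest between -0.003 and 0.011 m and angle between gauge_handle's own z axis and vertical below 0.25 rad and contact force between gauge and hook above 2 N and contact force between gauge and the fingers below 0.1 N and linear speed of gauge below 0.05 m/s), for 0.3 s.
2. the mandrel lies seated in the V-block's groove (x of mandrel_center in the frame of v_seat between -0.015 and 0.015 m and y of mandrel_center in the frame of v_seat between -0.003 and 0.003 m and z of mandrel_center in the frame of v_seat between -0.004 and 0.0025 m and angle between the x axis of mandrel_center and the x axis of v_seat, either way round below 0.06 rad), for 0.2 s.
At the end, for the whole second after the job is handed in: Gauge hangs released on both prongs, within 18 mm of midway, tilt under 0.25 rad. Mandrel at rest in the groove: within 15 mm along, 3 mm sideways, -4 to +2.5 mm in height, 0.06 rad; held by the gripper so that left and right faces each bear 4 to 40 N (weight alone: under 2.7 N) (all of step 1 and all of step 2 and contact force between mandrel and v_left between 4 and 40 N and contact force between mandrel and v_right between 4 and 40 N and contact force between the fingers and mandrel above 3 N and linear speed of mandrel below 0.02 m/s); the arm keeps its last pose, push and grip.
It fails at once if the red ring is pushed more than 25 mm or tipped over (distance of ring from where it was at the start of the episode above 0.025 m or angle between ring's own z axis and vertical above 0.4 rad).
It fails at once if the torch is pushed more than 25 mm or tipped over (distance of torch from where it was at the start of the episode above 0.025 m or angle between torch's own z axis and vertical above 0.4 rad).
It fails at once if the green tin is pushed more than 25 mm or tipped over (distance of tin from where it was at the start of the episode above 0.025 m or angle between tin's own z axis and vertical above 0.4 rad).
It also fails if it takes over 69 s, if anything falls off the work surface, if the arm or the gripper's body presses on something with over 40 N, if the wrist force passes 120 N, or if a joint passes its speed limit or range.

## Working session

There is one attempt and no reset: what is moved stays moved. The work goes in short steps, Python scripts to look and compute and a tool call to move; the robot and the scene stay as the last step left them, time stands still between calls to the robot, and variables do not carry over. Pictures are saved under pics/ and viewed, and the job is handed in when it is done.

Besides the shell and the picture viewer there is one more tool, called after ">>>" as a command line: name --argument value ..., lists and objects as JSON in quotes. arm_command: Moves the arm, as the interface text tells. Its arguments: {"type":"object","properties":{"commands":{"type":"array"},"grip_force":{"type":"number"}},"required":["commands"]}

```bash
ls; mkdir -p pics
cat > h.py <<'E'
import numpy as np, cv2
from rig import manip
def save(n,f):
    d=manip.get_image(n); cv2.imwrite(f'pics/{f}.png',cv2.cvtColor(d['pixels'],cv2.COLOR_RGB2BGR)); np.savez(f'pics/{f}.npz',**d); return d
def load(f): return dict(np.load(f'pics/{f}.npz'))
def cloud(d):
    z=d['range_z'].astype(float);K=d['intrinsics'];h,w=z.shape
    u,v=np.meshgrid(np.arange(w),np.arange(h))
    P=np.stack([(u-K[0,2])/K[0,0]*z,(v-K[1,2])/K[1,1]*z,z],-1)
    X=(P-d['t'])@d['R']; X[z==0]=np.nan
    return X
def proj(d,X):
    c=d['R']@np.array(X)+d['t']; p=d['intrinsics']@c; return p[:2]/p[2]
E
python3 - <<'E'
from h import *
s=manip.get_state()
for k,v in s.items(): print(k,np.round(v,3))
for n in ['scene','side','wrist']: save(n,n+'0')
E
```

```text
pics
clock 0.0
qpos [-1.34   0.277  1.506 -0.     1.361 -0.121]
qd [-0.001  0.002 -0.001 -0.    -0.001 -0.001]
effort [ 2.0000e-03 -4.1676e+01 -2.4580e+01  0.0000e+00  1.1000e-02 -0.0000e+00]
position [ 0.198 -0.539  0.247]
ee_rot [ 0.58  -0.579  0.405 -0.404]
contact_force [0.764 0.01  0.727]
moment [-0.021 -0.034 -0.024]
width 0.085
```

View pics/scene0.png

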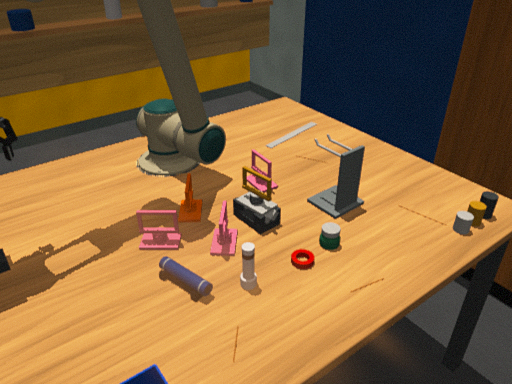

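View pics/side0.png

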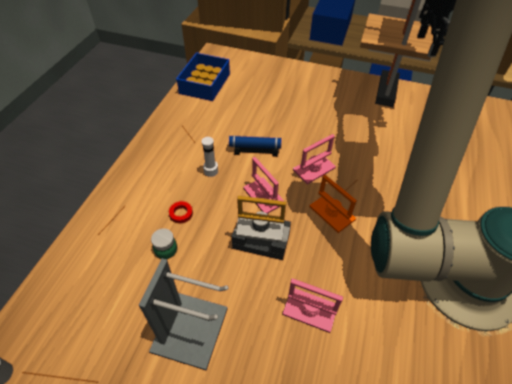

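View pics/wrist0.png

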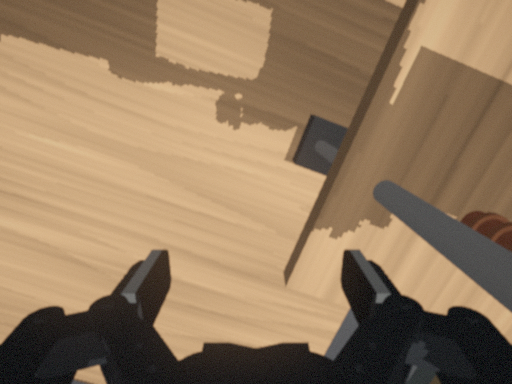

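The brass-handled gauge stands on the V-block at scene (257,200) and side (262,225). Its look-alikes are pink at scene (160,230), (225,230) and (262,170), and orange at (190,200). Only the one on the V-block has a brass handle and steel foot. I'll confirm that in a crop and measure.

Run:
```python
from h import *
a=cv2.imread('pics/scene0.png')[140:260,210:370]; b=cv2.imread('pics/side0.png')[180:370,130:350]
a=cv2.resize(a,(800,600))[:, :]
cv2.imwrite('pics/c1.png',a)
cv2.imwrite('pics/c2.png',cv2.resize(b,(690,596)))
for n in ['scene0','side0']:
    d=load(n);X=cloud(d);print(n,'cam',-d['R'].T@d['t'], d['intrinsics'][0,0])
    hsv=cv2.cvtColor(d['pixels'],cv2.COLOR_RGB2HSV)
    def st(name,m):
        p=X[m&np.isfinite(X[...,2])]
        if len(p)==0: print(name,'none');return
        print(name,len(p),np.round(np.nanmedian(p,0),3),np.round(np.percentile(p,2,axis=0),3),np.round(np.percentile(p,98,axis=0),3))
    z=X[...,2]
    print('floor z',np.nanmedian(z[(z>-.05)&(z<.02)]))
```

```text
scene0 cam [ 1.30568639 -0.57015029  0.76372483] 437.07791083878425
floor z 0.00021866613878667376
side0 cam [0.3425019  0.5195085  0.80449475] 387.5085860268081
floor z 0.00034633929726022146
```

View pics/c1.png

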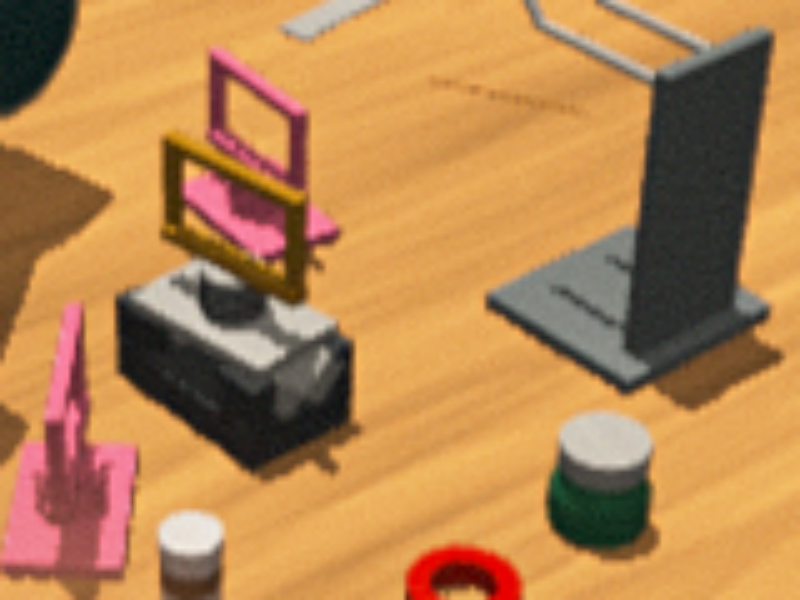

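View pics/c2.png

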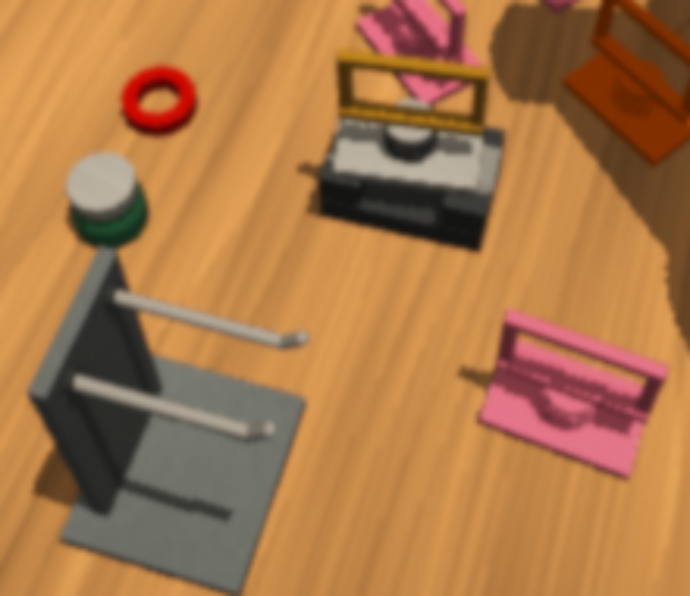

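The crops confirm it: a brass stirrup on a steel foot on the V-block, with the hook prongs pointing towards the robot. Next I'll get the geometry from the merged clouds.

```bash
cat > seg.py <<'E'
from h import *
P=[];C=[]
for n in ['scene0','side0']:
    d=load(n);X=cloud(d);hsv=cv2.cvtColor(d['pixels'],cv2.COLOR_RGB2HSV)
    m=np.isfinite(X[...,2]);P.append(np.c_[X[m],np.full(m.sum(),n=='side0')]);C.append(hsv[m])
P=np.vstack(P);C=np.vstack(C).astype(int)
E
python3 - <<'E'
from seg import *
def rect(name,m):
    for s in (0,1,None):
        k=m if s is None else m&(P[:,3]==s)
        p=P[k][:,:3]
        if len(p)<6: print(name,s,len(p));continue
        (c,sz,a)=cv2.minAreaRect(p[:,:2].astype(np.float32)*1000)
        print(name,s,len(p),'c',np.round(c,1),'sz',np.round(sz,1),'ang',round(a,1),'med',np.round(np.median(p,0)*1000,1))
x,y,z=P[:,0],P[:,1],P[:,2];H,S,V=C.T
ws=(x>0.2)&(x<0.95)&(abs(y)<.5)
# hook: find tall plate
brass=(H>15)&(H<30)&(S>150)&(z>0.09)&(z<0.2)&ws
rect('brass',brass); rect('bar',brass&(z>0.15))
blue=(H>105)&(H<130)&(S>70)&(z>0.01)&(z<0.06)&ws
rect('blue',blue); rect('bluetop',blue&(z>0.042))
red=((H<4)|(H>176))&(S>200)&(z>0.012)&(z<.03)&ws
rect('red',red)
grey=(S<90)&ws&(z>0.17)&(z<0.215)
rect('greytop',grey)
g=(z>0.10)&(z<0.21)&ws&(S<90)
p=P[g]; print(len(p))
lab=np.round(p[:,:2]/0.03).astype(int)
u,c=np.unique(lab,axis=0,return_counts=True)
for a,b in zip(u,c):
    if b>8: print(a*30,b,end=';')
E
```

```text
brass 0 377 c [368.6  61.7] sz [ 47.  331.7] ang 79.6 med [481.4  37.8 122.7]
brass 1 590 c [477.   39.8] sz [103.7  15.6] ang 9.0 med [479.5  41.8 126.5]
brass None 967 c [368.6  61.7] sz [ 47.  331.7] ang 79.6 med [480.2  40.5 124.4]
bar 0 133 c [368.3  61.5] sz [ 44.7 331.5] ang 79.2 med [478.8  37.6 158.7]
bar 1 242 c [477.   40.2] sz [103.5  11.6] ang 8.2 med [480.9  41.9 160. ]
bar None 375 c [368.3  61.5] sz [ 44.7 331.5] ang 79.2 med [480.   40.6 159.6]
blue 0 598 c [ 611.2 -233.6] sz [194.6 610.3] ang 30.9 med [ 791.5 -425.9   45.4]
blue 1 1096 c [ 722.  -362.8] sz [138.9 463. ] ang 52.4 med [ 785.4 -418.    38.6]
blue None 1694 c [ 650.4 -261.6] sz [223.4 689.8] ang 36.5 med [ 790.9 -419.5   41.9]
bluetop 0 412 c [ 611.6 -234.1] sz [194.6 609. ] ang 30.9 med [ 791.1 -421.6   47.5]
bluetop 1 429 c [ 722.9 -363.7] sz [136.2 460.3] ang 52.2 med [ 785.8 -418.3   46.8]
bluetop None 841 c [ 652.1 -264.1] sz [223.3 683.6] ang 36.5 med [ 790.6 -419.5   47.1]
red 0 180 c [695.9  27.2] sz [54.6 54.7] ang 21.1 med [697.1  26.6  17.6]
red 1 205 c [689.2  29.8] sz [52.2 55.9] ang 26.0 med [689.9  32.4  17.7]
red None 385 c [693.4  29.4] sz [54.5 62.8] ang 55.0 med [693.1  30.   17.7]
greytop 0 646 c [386.2 175.9] sz [524.3 128. ] ang 34.6 med [516.9 259.3 186.9]
greytop 1 1746 c [396.  191.7] sz [486.2 128. ] ang 33.7 med [534.4 268.3 188.6]
greytop None 2392 c [384.7 178.1] sz [524.3 133.4] ang 34.6 med [530.8 265.9 188.2]
4082
[210 -30] 37;[210   0] 129;[210  30] 67;[210  60] 225;[210  90] 252;[210 120] 135;[240   0] 168;[240  30] 106;[240  60] 24;[240  90] 13;[480 270] 74;[480 300] 64;[480 330] 45;[510 270] 91;[510 300] 52;[510 330] 60;[540 270] 90;[540 300] 40;[540 330] 67;[570 270] 307;[570 300] 292;[570 330] 353;[600 240] 173;[600 270] 388;[600 300] 303;[600 330] 247;[ 660 -150] 22;[ 660 -120] 90;[ 690 -150] 55;[ 690 -120] 98;
```

Run:
```python
from seg import *
from scipy import ndimage
def rect(name,m):
    for s in (0,1):
        k=m&(P[:,3]==s)
        p=P[k][:,:3]
        if len(p)<6: print(name,s,len(p));continue
        (c,sz,a)=cv2.minAreaRect(p[:,:2].astype(np.float32)*1000)
        print(name,s,len(p),'c',np.round(c,1),'sz',np.round(sz,1),'ang',round(a,1),'mean',np.round(p.mean(0)*1000,1), 'z',np.round(np.percentile(p[:,2],[2,98])*1000,1))
x,y,z=P[:,0],P[:,1],P[:,2];H,S,V=C.T
box=lambda x0,x1,y0,y1,z0,z1:(x>x0)&(x<x1)&(y>y0)&(y<y1)&(z>z0)&(z<z1)
rect('bar top',box(.40,.56,-.03,.12,.155,.17)&(H>15)&(H<30)&(S>150))
rect('foot top',box(.40,.56,-.03,.12,.062,.07)&(S<100))
rect('vblock',box(.38,.58,-.05,.14,.02,.054)&(S<100))
m=box(.55,.76,-.3,.0,.01,.06)&(H>105)&(H<135)&(S>60); rect('mandrel',m); rect('mandrel top',m&(z>.043))
rect('torch',box(.60,.75,-.2,-.08,.08,.13))
rect('torch all',box(.60,.75,-.2,-.08,.02,.13))
rect('tin',box(.6,.75,.05,.17,.048,.06))
hp=box(.44,.66,.2,.38,.16,.25)
# prongs: z 0.17-0.2 
for s in (0,1):
    k=hp&(P[:,3]==s); p=P[k][:,:3]
    print(s,len(p),np.percentile(p[:,2],[1,50,99]))
rect('hook all', hp); rect('hook base',box(.44,.7,.17,.42,.006,.02)&(S<90)); rect('plate top',box(.54,.66,.2,.38,.196,.204))
```

```text
bar top 0 107 c [482.6  39.1] sz [103.   12.3] ang 10.1 mean [483.   38.1 159.1] z [155.3 162.7]
bar top 1 214 c [477.   40.2] sz [103.5  11.6] ang 8.2 mean [478.6  41.8 160. ] z [155.4 163.1]
foot top 0 347 c [481.8  37.9] sz [107.   64.8] ang 11.7 mean [491.1  32.6  66. ] z [62.7 69.1]
foot top 1 628 c [475.4  50.2] sz [103.9  46.5] ang 9.6 mean [474.2  52.9  66. ] z [63.2 69. ]
vblock 0 492 c [482.   40.3] sz [122.1  76.9] ang 3.1 mean [501.6  26.6  34.2] z [20.9 53.1]
vblock 1 610 c [473.2  46. ] sz [123.8  70.7] ang 3.9 mean [466.4  65.4  32.9] z [20.9 53. ]
mandrel 0 236 c [ 605.  -249.2] sz [113.4  18.9] ang 15.4 mean [ 601.2 -250.7   44.8] z [40.6 48.2]
mandrel 1 356 c [ 601.8 -238.9] sz [107.8  21.7] ang 17.0 mean [ 598.9 -237.3   37.7] z [20.4 47.6]
mandrel top 0 191 c [ 605.  -249.1] sz [113.4  17.6] ang 14.9 mean [ 600.5 -250.    45.5] z [43.1 48.3]
mandrel top 1 112 c [ 602.5 -241.2] sz [107.7  16.1] ang 15.1 mean [ 600.3 -242.6   45.2] z [43.3 48.3]
torch 0 244 c [ 678.1 -129.3] sz [27.8 29.8] ang 53.8 mean [ 682.4 -132.7  106. ] z [ 81.1 120.4]
torch 1 186 c [ 673.5 -1
[... 417 characters left out ...]
mean [679.  136.   54.7] z [49.3 57.6]
0 525 [0.16074013 0.18398589 0.20138925]
1 1413 [0.16162112 0.18541683 0.20157322]
hook all 0 525 c [537.6 289.7] sz [131.5  95.9] ang 2.2 mean [570.8 286.  183.7] z [161.4 201.3]
hook all 1 1413 c [531.1 290.1] sz [129.4  90.1] ang 1.6 mean [557.1 294.2 187.5] z [162.9 201.2]
hook base 0 669 c [553.6 287.2] sz [121.3 127.8] ang 2.3 mean [556.6 271.3  12.2] z [ 7.  17.8]
hook base 1 3009 c [548.5 291. ] sz [119.2 128.7] ang 1.9 mean [539.5 299.   12.2] z [ 9.2 15.3]
plate top 0 85 c [593.3 291.6] sz [14.7 89.3] ang 1.4 mean [594.5 289.1 199.5] z [196.3 201.9]
plate top 1 371 c [589.4 291.7] sz [12.6 90. ] ang 1.5 mean [588.8 294.  199.6] z [196.5 201.9]
```

Run:
```python
from seg import *
from scipy.spatial.transform import Rotation as R
s=manip.get_state();q=s['ee_rot'];M=R.from_quat(np.r_[q[1:],q[0]]).as_matrix();print(np.round(M,3))
print('yaw x',np.degrees(np.arctan2(M[1,0],M[0,0])))
print(manip.finger_overhang, [k for k in dir(manip) if k[0]!='_'])
x,y,z=P[:,0],P[:,1],P[:,2];H,S,V=C.T
for nm,m in (('pink',(H>155)&(H<178)&(S>70)),('orange',(H>5)&(H<13)&(S>200))):
  m=m&(z>.004)&(z<.13)&(x>.25)&(x<.9)
  p=P[m]
  img=np.zeros((800,800),np.uint8)
  ij=(p[:,:2]*500+[0,400]).astype(int); img[ij[:,0],ij[:,1]]=1
  img=cv2.dilate(img,np.ones((5,5)))
  n,l,st,ce=cv2.connectedComponentsWithStats(img)
  for i in range(1,n):
    k=l[ij[:,0],ij[:,1]]==i
    if k.sum()>40: print(nm,k.sum(),np.round(p[k].min(0)[:3],3),np.round(p[k].max(0)[:3],3))
```

```text
[[ 0.345 -0.     0.939]
 [-0.939  0.001  0.345]
 [-0.001 -1.     0.   ]]
yaw x -69.84212505141298
0.017 ['MotionError', 'finger_overhang', 'get_image', 'get_state', 'sign_off']
pink 1965 [0.273 0.136 0.004] [0.383 0.207 0.108]
pink 1115 [ 0.354 -0.288  0.004] [ 0.46  -0.169  0.108]
pink 1097 [ 0.459 -0.144  0.004] [ 0.572 -0.038  0.109]Traceback (most recent call last):
  File "<stdin>", line 11, in <module>
IndexError: index 993 is out of bounds for axis 1 with size 800
```

>>> arm_command --commands '[[8.5,[2,4,0],-0.02],[8.5,[2,4,0],-0.02],[8.5,[2,4,0],-0.02],[8.5,[2,4,0],-0.02],[8.5,[2,4,0],-0.02],[8.5,[2,4,0],-0.02],[8.5,[2,4,0],-0.02],[8.5,[2,4,0],-0.02],[8.5,[2,4,0],-0.02],[8.5,[2,4,0],-0.01],[8.5,[2,4,0],0],[8.5,[2,4,0],0]]' --grip_force 60

```text
clock: 1.35
position: [0.4385, -0.058, 0.2483]
ee_rot: [-0.539, 0.539, -0.458, 0.458]
contact_force: [1.3, -0.8, -0.2]
width: 0.0848
```

>>> arm_command --commands '[[8.5,[2,4,0],0],[8.5,[2,4,0],0],[8.5,[0.2,2,0],0],[8.5,[0,0,0],0],[8.5,[0,0,0],0]]'

```text
clock: 1.85
position: [0.4798, 0.0401, 0.248]
ee_rot: [-0.539, 0.54, -0.458, 0.458]
contact_force: [-0.3, -0.1, 0.3]
width: 0.0848
```

Run:
```python
from h import *
d=save('wrist','w1');s=manip.get_state();print(s['position'],s['qpos'],s['contact_force'],s['width'])
```

```text
[0.47970194 0.03951714 0.24811852] [-6.17709138e-02  1.34683490e-01  1.69241771e+00 -1.02745731e-03
  1.31517827e+00  1.34741672e+00] [-0.78701097 -0.547714   -0.20508871] 0.08526368271405488
```

View pics/w1.png

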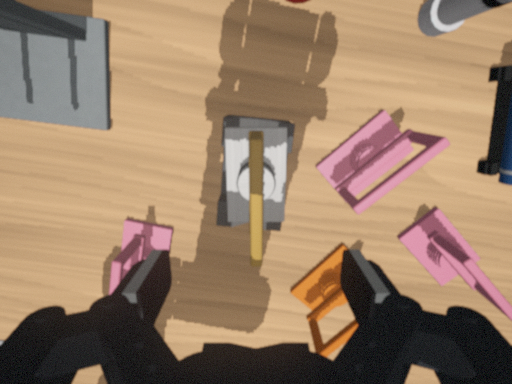

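The wrist view shows the brass bar vertical at column ~256, rows 132–260, midway between the fingers. I'll measure it there.

Run:
```python
from h import *
d=load('w1');X=cloud(d);hsv=cv2.cvtColor(d['pixels'],cv2.COLOR_RGB2HSV).astype(int)
H,S,V=[hsv[...,i] for i in range(3)];x,y,z=[X[...,i] for i in range(3)]
def rect(name,m):
    p=X[m]; (c,sz,a)=cv2.minAreaRect(p[:,:2].astype(np.float32)*1000)
    print(name,len(p),'c',np.round(c,1),'sz',np.round(sz,1),'ang',round(a,1),'z',np.round(np.percentile(p[:,2],[2,50,98])*1000,1))
box=lambda x0,x1,y0,y1,z0,z1:(x>x0)&(x<x1)&(y>y0)&(y<y1)&(z>z0)&(z<z1)
print('floor',np.nanmedian(z[abs(z)<.02]))
rect('bar',box(.40,.56,-.03,.12,.15,.17))
rect('foot',box(.40,.56,-.03,.12,.062,.07))
rect('vb',box(.40,.56,-.03,.12,.05,.059))
rect('ring',box(.6,.75,-.03,.12,.014,.025)&(S>200)) if (box(.6,.75,-.03,.12,.014,.025)&(S>200)).sum()>10 else 0
```

```text
floor 0.0005559453439488206
bar 1677 c [479.7  40.6] sz [103.4   9.9] ang 9.6 z [158.8 161.1 162.5]
foot 3554 c [479.5  40.4] sz [103.2  64.1] ang 9.4 z [64.9 66.3 67.9]
vb 1076 c [475.9  42.7] sz [124.   76.1] ang 3.6 z [50.9 56.2 58. ]
```

>>> arm_command --commands '[[8.5,[0,0.1,-2],0],[8.5,[0,0,-3],0],[8.5,[0,0,-3],0],[8.5,[0,0,-1.4],0],[0,[0,0,0],0],[0,[0,0,0],0],[0,[0,0,0],0],[0,[0,0,0],0],[0,[0,0,0],0]]' --grip_force 80

```text
clock: 2.8
position: [0.4806, 0.0411, 0.1552]
ee_rot: [0.539, -0.538, 0.457, -0.459]
contact_force: [-0.2, 0.3, 0.8]
width: 0.0117
```

Run:
```python
from h import *
d=save('wrist','w2');s=manip.get_state();print(s['position'],s['contact_force'],s['width'])
```

```text
[0.48070815 0.04072083 0.15526965] [ 0.17881945 -1.61929805  2.34709823] 0.008097008548870464
```

>>> arm_command --commands '[[0,[0,0,0],0],[0,[0,0,1],0],[0,[0,0,2],0],[0,[0,0,3],0],[0,[0,0,3],0],[0,[0,0,1],0],[0,[0,0,0],0]]'

```text
clock: 3.55
position: [0.4807, 0.0414, 0.2553]
ee_rot: [0.539, -0.538, 0.457, -0.459]
contact_force: [0.7, -0.7, -4.4]
width: 0.0084
```

Run:
```python
from h import *
d=save('wrist','w3');s=manip.get_state();print(s['position'],s['contact_force'],s['moment'],s['width'])
save('side','s3')
```

```text
[0.47969819 0.04142425 0.25383959] [-0.57788329  0.39995113 -4.11875961] [ 0.00405301  0.07003492 -0.05008901] 0.008293044969373234
```

View pics/w3.png

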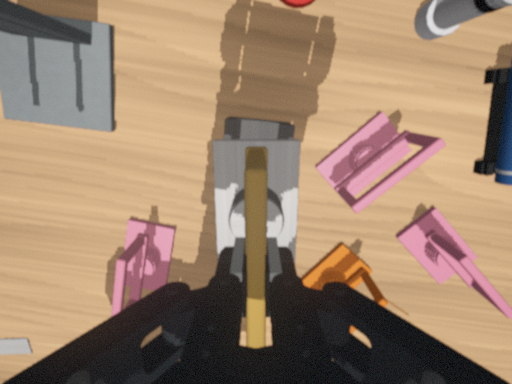

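View pics/s3.png

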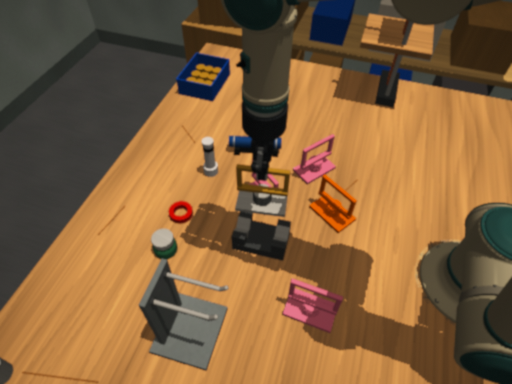

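>>> arm_command --commands '[[0,[-2,0.5,0],0.1],[0,[-3,1.5,0],0.12],[0,[-2,2,0],0.13],[0,[0,2.5,0],0.13],[0,[0,3,0],0.13],[0,[0,3,0],0.13],[0,[0,3,0],0.13],[0,[0,3,0],0.13],[0,[0,3,0],0.13],[0,[0,2,0],0.13],[0,[0,1,0],0.1],[0,[0,0,0],0.076]]'

```text
clock: 4.85
position: [0.4089, 0.2874, 0.2518]
ee_rot: [-0.707, 0.707, 0.01, -0.013]
contact_force: [0.5, -0.8, -4.7]
width: 0.0082
```

>>> arm_command --commands '[[0,[0,0,0],0],[0,[0,0,0],0]]'

```text
clock: 5.05
position: [0.4093, 0.2857, 0.2528]
ee_rot: [-0.707, 0.708, 0.008, -0.01]
contact_force: [-0.2, 1.0, -3.6]
width: 0.0083
```

Run:
```python
from h import *
from scipy.spatial.transform import Rotation as R
s=manip.get_state();q=s['ee_rot'];M=R.from_quat(np.r_[q[1:],q[0]]).as_matrix()
print(s['position'],np.degrees(np.arctan2(M[1,0],M[0,0])),s['contact_force'],s['width'])
for n in ('wrist','side','scene'): save(n,n+'4')
for n in ('wrist4','side4','scene4'):
    d=load(n);X=cloud(d);hsv=cv2.cvtColor(d['pixels'],cv2.COLOR_RGB2HSV).astype(int)
    H,S,V=[hsv[...,i] for i in range(3)];x,y,z=[X[...,i] for i in range(3)]
    def rect(name,m):
        p=X[m]
        if len(p)<5: return
        (c,sz,a)=cv2.minAreaRect(p[:,:2].astype(np.float32)*1000)
        print(n,name,len(p),'c',np.round(c,1),'sz',np.round(sz,1),'ang',round(a,1),'z',np.round(np.percentile(p[:,2],[2,50,98])*1000,1))
    box=lambda x0,x1,y0,y1,z0,z1:(x>x0)&(x<x1)&(y>y0)&(y<y1)&(z>z0)&(z<z1)
    rect('brass',box(.35,.45,.2,.36,.18,.28)&(H>15)&(H<30)&(S>150))
    rect('bar',box(.35,.45,.2,.36,.25,.28)&(H>15)&(H<30)&(S>150))
    rect('foot',box(.33,.5,.2,.36,.15,.175)&(S<100))
    rect('hook',box(.44,.66,.22,.36,.172,.25)&(S<100))
    rect('prongs',box(.44,.57,.22,.36,.172,.25)&(S<100))
    rect('pL',box(.44,.57,.29,.36,.172,.25)&(S<100))
    rect('pR',box(.44,.57,.22,.29,.172,.25)&(S<100))
    rect('tips',box(.44,.49,.22,.36,.187,.25)&(S<100))
    rect('plate',box(.56,.66,.22,.36,.196,.205)&(S<100))
```

```text
[0.40934426 0.28573692 0.25275687] 1.4548049633900104 [-0.24036046  0.99640946 -3.55983374] 0.00834748604055517
wrist4 brass 99 c [410. 273.] sz [ 7.9 57. ] ang 1.4 z [258.2 258.8 260. ]
wrist4 bar 99 c [410. 273.] sz [ 7.9 57. ] ang 1.4 z [258.2 258.8 260. ]
wrist4 foot 5350 c [409.4 287.4] sz [64.2 99.3] ang 1.5 z [162.1 163.9 165.5]
wrist4 hook 5628 c [528.3 290. ] sz [120.4  89.9] ang 1.9 z [173.1 184.5 196.8]
wrist4 prongs 3234 c [519.4 290.3] sz [102.9  60.1] ang 1.8 z [180.8 184.7 196.6]
wrist4 pL 1729 c [518.6 316. ] sz [102.9   8.3] ang 2.1 z [181.4 184.7 196.7]
wrist4 pR 1505 c [519.5 264.4] sz [101.1   8.3] ang 1.8 z [180.4 184.7 196.5]
wrist4 tips 403 c [475.7 288.8] sz [15.2 59.1] ang 1.9 z [187.2 194.2 197.7]
wrist4 plate 85 c [587.4 257.3] sz [ 2.7 18.8] ang 4.8 z [196.1 197.4 199.9]
side4 brass 493 c [410.6 304.9] sz [20.9 64.2] ang 4.3 z [197.5 257.4 263.6]
side4 bar 292 c [406.9 304.6] sz [10.  63.8] ang 1.5 z [251.8 258.9 267.2]
side4 foot 1261 c [407.2 289.7] sz [63.8 93.1] ang 1.2 z [158.5 164.1 166.7]
side4 hook 1207 c [530.8 290. ] sz [129.1  90. ] ang 2.1 z [1
[... 398 characters left out ...]
2.1]
scene4 brass 299 c [415.2 285.6] sz [108.8  27.3] ang 88.4 z [191.9 221.7 260.1]
scene4 bar 79 c [416.9 283.3] sz [ 24.8 103.4] ang 2.3 z [250.9 257.1 263.5]
scene4 foot 302 c [412.  283.1] sz [ 68.3 104.8] ang 0.2 z [156.8 164.3 173.1]
scene4 hook 359 c [537.4 287.5] sz [128.8  87.7] ang 1.7 z [173.6 185.3 201.3]
scene4 prongs 116 c [520.7 287.6] sz [95.5 61.4] ang 1.9 z [179.  183.  193.7]
scene4 pL 55 c [520.  314.1] sz [93.   8.2] ang 1.9 z [179.  182.9 192. ]
scene4 pR 61 c [521.5 261.7] sz [95.4  9.9] ang 2.7 z [179.1 183.1 196.7]
scene4 tips 17 c [478.7 287.1] sz [10.2 59.5] ang 0.3 z [187.3 190.1 197.7]
scene4 plate 78 c [594.5 289.2] sz [14.9 86.6] ang 4.2 z [196.5 199.4 202.1]
```

View pics/wrist4.png

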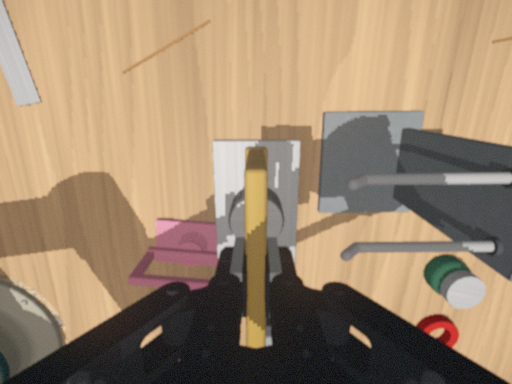

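View pics/side4.png

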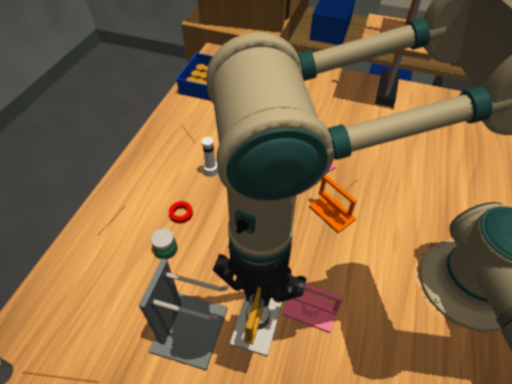

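>>> arm_command --commands '[[0,[0,0,-2],0.005],[0,[0,0,-1.9],0],[0,[0,0,0],0],[0,[1,0.03,0],0],[0,[2,0.07,0],0],[0,[2,0.07,0],0],[0,[2,0.07,0],0],[0,[2,0.07,0],0],[0,[1.5,0.05,0],0],[0,[0.7,0.02,0],0],[0,[0,0,0],0],[0,[0,0,0],0]]'

```text
clock: 6.4
position: [0.5214, 0.2899, 0.2153]
ee_rot: [-0.707, 0.707, 0.011, -0.012]
contact_force: [-0.2, 0.8, -4.2]
width: 0.0083
```

Run:
```python
from h import *
s=manip.get_state();print(s['position'],s['contact_force'],s['width'])
for n in ('wrist','side','scene'): save(n,n+'5')
for n in ('wrist5','side5'):
    d=load(n);X=cloud(d);hsv=cv2.cvtColor(d['pixels'],cv2.COLOR_RGB2HSV).astype(int)
    H,S,V=[hsv[...,i] for i in range(3)];x,y,z=[X[...,i] for i in range(3)]
    def rect(name,m):
        p=X[m]
        if len(p)<5: return
        (c,sz,a)=cv2.minAreaRect(p[:,:2].astype(np.float32)*1000)
        print(n,name,len(p),'c',np.round(c,1),'sz',np.round(sz,1),'ang',round(a,1),'z',np.round(np.percentile(p[:,2],[2,50,98])*1000,1))
    box=lambda x0,x1,y0,y1,z0,z1:(x>x0)&(x<x1)&(y>y0)&(y<y1)&(z>z0)&(z<z1)
    rect('bar',box(.49,.56,.2,.36,.205,.28)&(H>15)&(H<30)&(S>150))
    rect('foot',box(.46,.58,.2,.36,.115,.14)&(S<100))
a=np.hstack([cv2.imread('pics/scene5.png')[90:250,250:450],cv2.imread('pics/side5.png')[210:370,100:300]])
cv2.imwrite('pics/c5.png',cv2.resize(a,(800,320)))
```

```text
[0.52142641 0.28990151 0.21531159] [-0.19606813  0.75703522 -4.22115301] 0.008263236136013452
wrist5 bar 29 c [521.5 272.2] sz [ 7.2 25.3] ang 6.7 z [220.8 221.5 222.2]
wrist5 foot 4731 c [521.6 292. ] sz [64.2 98.7] ang 1.8 z [124.5 126.4 127.7]
side5 bar 225 c [512.1 314.6] sz [52.2 22.4] ang 89.6 z [206.8 220.7 224.7]
side5 foot 952 c [519.1 290.5] sz [ 64.4 100. ] ang 1.8 z [119.2 126.1 129.8]
```

View pics/c5.png

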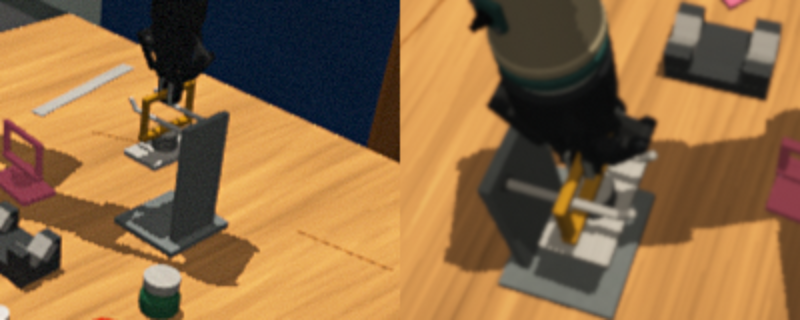

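View pics/wrist5.png

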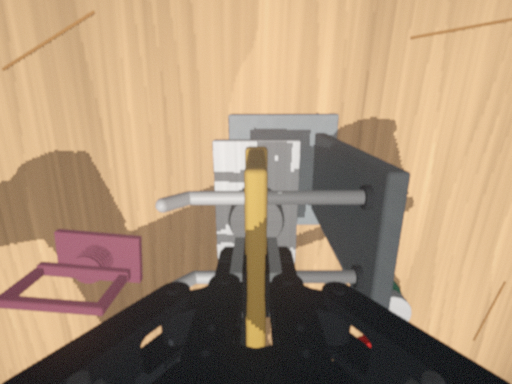

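Both prongs (wrist rows ~197 and ~277) are through the window, with the bar above them. Lowering now.

>>> arm_command --commands '[[0,[0,0,-1],0],[0,[0,0,-1],0],[0,[0,0,-0.3],0],[0,[0,0,-0.1],0],[0,[0,0,-0.1],0],[0,[0,0,-0.1],0],[0,[0,0,0],0]]'

```text
clock: 7.25
position: [0.5222, 0.29, 0.1894]
ee_rot: [0.707, -0.707, -0.011, 0.011]
contact_force: [-0.1, -0.4, -4.7]
width: 0.0084
```

>>> arm_command --commands '[[0,[0,0,-0.1],0],[0,[0,0,0],0],[0,[0,0,0],0]]'

```text
clock: 7.55
position: [0.5224, 0.2901, 0.1891]
ee_rot: [0.707, -0.707, -0.012, 0.011]
contact_force: [-0.4, -0.5, -0.4]
width: 0.0081
```

>>> arm_command --commands '[[1.2,[0,0,0],0],[2,[0,0,0],0],[4,[0,0,0],0],[4,[0,0,0],0],[4,[0,0,1],0],[4,[0,0,2],0],[4,[0,0,3],0],[4,[0,0,3],0],[4,[0,0,0],0]]'

```text
clock: 8.45
position: [0.5244, 0.291, 0.284]
ee_rot: [0.708, -0.706, -0.015, 0.008]
contact_force: [-0.4, 0.0, -0.2]
width: 0.04
```

Run:
```python
from h import *
s=manip.get_state();print(s['clock'],s['position'],s['contact_force'],s['width'])
for n in ('wrist','side','scene'): save(n,n+'6')
for n in ('wrist6','side6'):
    d=load(n);X=cloud(d);hsv=cv2.cvtColor(d['pixels'],cv2.COLOR_RGB2HSV).astype(int)
    H,S,V=[hsv[...,i] for i in range(3)];x,y,z=[X[...,i] for i in range(3)]
    def rect(name,m):
        p=X[m]
        if len(p)<5: return
        (c,sz,a)=cv2.minAreaRect(p[:,:2].astype(np.float32)*1000)
        print(n,name,len(p),'c',np.round(c,1),'sz',np.round(sz,1),'ang',round(a,1),'z',np.round(np.percentile(p[:,2],[2,50,98])*1000,1))
    box=lambda x0,x1,y0,y1,z0,z1:(x>x0)&(x<x1)&(y>y0)&(y<y1)&(z>z0)&(z<z1)
    rect('bar',box(.49,.56,.2,.36,.18,.28)&(H>15)&(H<30)&(S>150))
    rect('foot',box(.46,.58,.2,.36,.08,.12)&(S<100))
a=np.hstack([cv2.imread('pics/scene6.png')[90:250,250:450],cv2.imread('pics/side6.png')[210:370,100:300]])
cv2.imwrite('pics/c6.png',cv2.resize(a,(800,320)))
```

```text
8.45 [0.52443839 0.29097301 0.28402933] [-0.40074979  0.02711528 -0.24555738] 0.0400081971934805
wrist6 foot 3292 c [522.3 289.5] sz [ 64.1 103.9] ang 1.9 z [ 98.2 100.2 101.8]
side6 bar 280 c [512.  305.1] sz [25.4 70.9] ang 2.2 z [182.8 194.5 196.9]
side6 foot 1011 c [519.9 288.4] sz [ 64.6 105.1] ang 2.0 z [ 93.  100.  111.5]
```

View pics/c6.png

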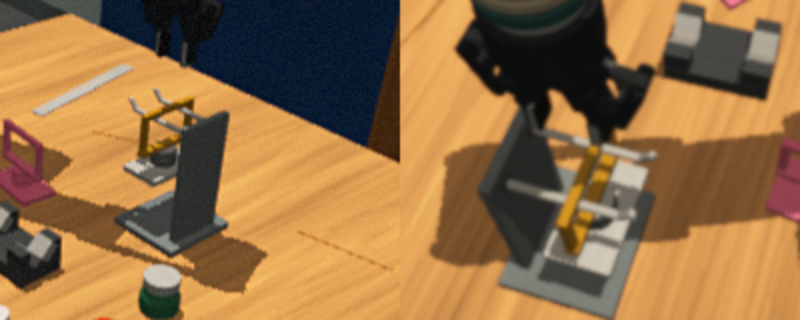

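View pics/wrist6.png

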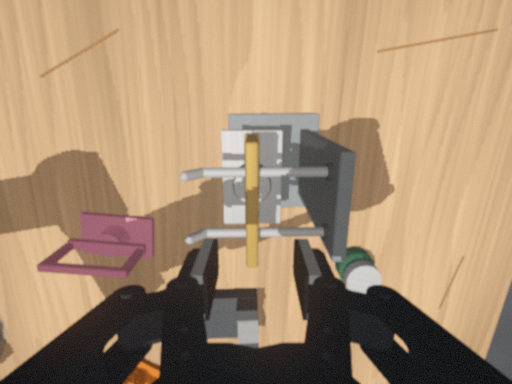

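The gauge hangs level and centred: the wrist view puts its foot at (522,289.5) mm with the fingers clear. Next I go over the V-block to measure its groove.

>>> arm_command --commands '[[4,[0,-1,0],-0.12],[4,[-0.5,-3,0],-0.13],[5,[-0.5,-4,0],-0.13],[6,[-1,-4,0],-0.13],[7,[-1,-4,0],-0.13],[8.5,[-1,-4,0],-0.13],[8.5,[-0.4,-4,0],-0.13],[8.5,[0,-1.2,0],-0.13],[8.5,[0,0,0],-0.13],[8.5,[0,0,0],-0.13],[8.5,[0,0,0],0]]'

```text
clock: 9.7
position: [0.4773, 0.0378, 0.2771]
ee_rot: [-0.571, 0.572, -0.417, 0.415]
contact_force: [-0.9, 0.5, -0.3]
width: 0.0853
```

Run:
```python
from h import *
from scipy.spatial.transform import Rotation as R
s=manip.get_state();q=s['ee_rot'];M=R.from_quat(np.r_[q[1:],q[0]]).as_matrix()
print(s['position'],np.degrees(np.arctan2(M[1,0],M[0,0])))
n='wrist7';d=save('wrist',n);X=cloud(d);hsv=cv2.cvtColor(d['pixels'],cv2.COLOR_RGB2HSV).astype(int)
H,S,V=[hsv[...,i] for i in range(3)];x,y,z=[X[...,i] for i in range(3)]
def rect(name,m):
        p=X[m]
        if len(p)<5: print(name,len(p)); return
        (c,sz,a)=cv2.minAreaRect(p[:,:2].astype(np.float32)*1000)
        print(n,name,len(p),'c',np.round(c,1),'sz',np.round(sz,1),'ang',round(a,1),'z',np.round(np.percentile(p[:,2],[2,50,98])*1000,1))
box=lambda x0,x1,y0,y1,z0,z1:(x>x0)&(x<x1)&(y>y0)&(y<y1)&(z>z0)&(z<z1)
b=lambda a,c:box(.38,.58,-.05,.14,a,c)&(S<100)
rect('lips',b(.053,.06)); rect('all',b(.02,.06)); rect('slot floor',b(.022,.030)); rect('groove bottom',b(.033,.04))
m=box(.5,.72,-.36,-.1,.02,.06)&(H>100)&(H<135)&(S>60); rect('mandrel',m)
rect('mand+cr',box(.5,.72,-.36,-.15,.012,.06))
```

```text
[0.47734454 0.03775311 0.27708597] -72.0985805605824
wrist7 lips 1835 c [476.   42.7] sz [123.8  76. ] ang 3.6 z [53.3 56.2 57.8]
wrist7 all 6174 c [475.6  42.7] sz [124.6  76. ] ang 3.6 z [25.  39.7 57.4]
wrist7 slot floor 2679 c [490.1  43.5] sz [95.4 75.9] ang 3.6 z [24.8 26.4 28.1]
wrist7 groove bottom 386 c [475.6  42.8] sz [124.6  74.6] ang 3.7 z [33.5 38.  39.8]
wrist7 mandrel 2667 c [ 586.9 -245.4] sz [147.9  26.1] ang 15.5 z [24.5 40.4 47.1]
wrist7 mand+cr 3359 c [ 585.1 -242.8] sz [150.3  39.6] ang 15.8 z [14.2 39.1 47.1]
```

View pics/wrist7.png

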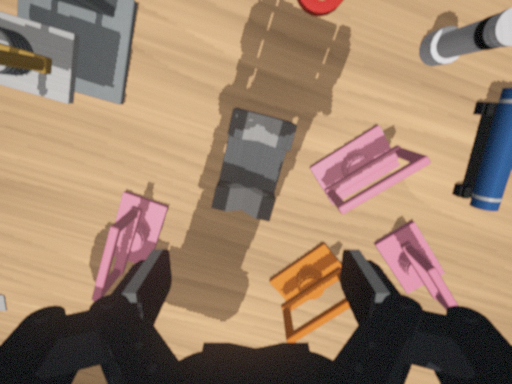

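V-block centre is (475.8, 42.7) mm, angle 3.6°. The mandrel is near (587, -245) mm at 15.5°. I'll go over it for a closer look.

>>> arm_command --commands '[[8.5,[1,-2,0],-0.04],[8.5,[1.5,-4,0],0],[8.5,[1.5,-4,0],0],[8.5,[1.5,-4,0],0],[8.5,[1.5,-4,0],0],[8.5,[1.5,-4,0],0],[8.5,[1.5,-4,0],0],[8.5,[1,-2.3,0],0],[8.5,[0,0,0],0],[8.5,[0,0,0],0]]'

```text
clock: 10.75
position: [0.5879, -0.2448, 0.2771]
ee_rot: [0.564, -0.564, 0.428, -0.426]
contact_force: [-0.5, 0.1, -0.3]
width: 0.0847
```

Run:
```python
from h import *
from scipy.spatial.transform import Rotation as R
s=manip.get_state();q=s['ee_rot'];M=R.from_quat(np.r_[q[1:],q[0]]).as_matrix()
print(s['position'],np.degrees(np.arctan2(M[1,0],M[0,0])))
n='wrist8';d=save('wrist',n);X=cloud(d);hsv=cv2.cvtColor(d['pixels'],cv2.COLOR_RGB2HSV).astype(int)
H,S,V=[hsv[...,i] for i in range(3)];x,y,z=[X[...,i] for i in range(3)]
def rect(name,m):
        p=X[m]
        if len(p)<5: print(name,len(p)); return
        (c,sz,a)=cv2.minAreaRect(p[:,:2].astype(np.float32)*1000)
        print(n,name,len(p),'c',np.round(c,1),'sz',np.round(sz,1),'ang',round(a,1),'z',np.round(np.percentile(p[:,2],[2,50,98])*1000,1))
box=lambda x0,x1,y0,y1,z0,z1:(x>x0)&(x<x1)&(y>y0)&(y<y1)&(z>z0)&(z<z1)
rect('mandrel',box(.48,.72,-.36,-.17,.032,.06)); rect('top',box(.48,.72,-.36,-.17,.042,.06))
rect('cradle',box(.48,.72,-.36,-.17,.012,.06))
rect('torch',box(.6,.75,-.2,-.08,.05,.14))
rect('pink near',box(.3,.6,-.32,-.02,.09,.12))
```

```text
[ 0.58785014 -0.2448422   0.27706122] -74.30372694092323
wrist8 mandrel 2919 c [ 587.3 -250.5] sz [150.   32.1] ang 15.2 z [35.3 44.3 47.2]
wrist8 top 2066 c [ 587.4 -250.6] sz [150.   24.2] ang 15.2 z [42.2 45.2 47.3]
wrist8 cradle 3291 c [ 587.4 -250.7] sz [150.   51.7] ang 15.1 z [14.8 43.7 47.2]
wrist8 torch 1467 c [ 676.2 -129. ] sz [30.1 29.6] ang 46.8 z [ 55.8 117.8 119.6]
wrist8 pink near 1788 c [ 443.1 -178. ] sz [229.3 103. ] ang 51.3 z [ 92.4 104.9 106.6]
```

View pics/wrist8.png

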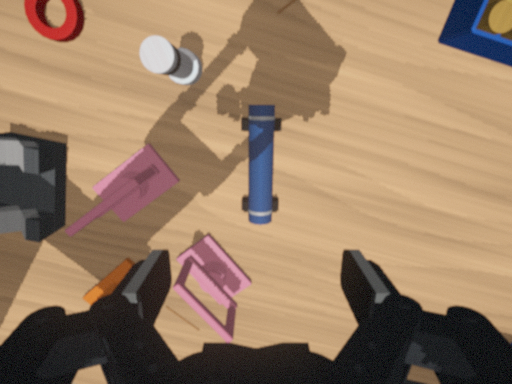

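>>> arm_command --commands '[[8.5,[-0.1,-0.6,-3],-0.01],[8.5,[0,0,-4],0],[8.5,[0,0,-4],0],[8.5,[0,0,-4],0],[8.5,[0,0,-4],0],[8.5,[0,0,-3],0],[8.5,[0,0,-2],0],[8.5,[0,0,-0.9],0],[8.5,[0,0,0],0]]'

```text
clock: 11.7
position: [0.5864, -0.2495, 0.0286]
ee_rot: [-0.561, 0.562, -0.431, 0.429]
contact_force: [0.1, -0.1, -0.4]
width: 0.0852
```

Run:
```python
from h import *
s=manip.get_state();print(s['position'],s['contact_force']);save('wrist','w9')
```

```text
[ 0.58639788 -0.24950163  0.02859799] [ 0.06336359 -0.09460172 -0.3687593 ]
```

View pics/w9.png

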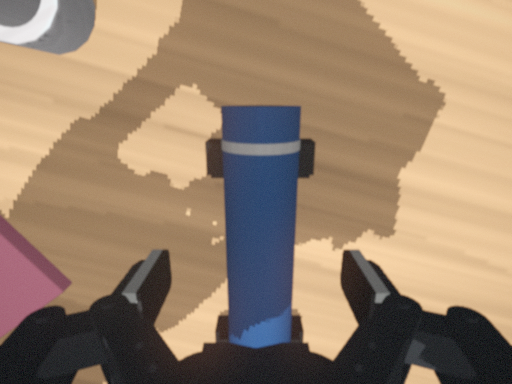

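>>> arm_command --commands '[[8.5,[0.1,-0.1,0],0],[3,[0,0,0],0],[0,[0,0,0],0],[0,[0,0,0],0],[0,[0,0,0],0],[0,[0,0,0],0],[0,[0,0,0],0],[0,[0,0,1],0],[0,[0,0,3],0],[0,[0,0,4],0],[0,[0,0,4],0],[0,[0,0,0],0]]' --grip_force 60

```text
clock: 12.95
position: [0.5914, -0.2538, 0.1555]
ee_rot: [0.562, -0.561, 0.426, -0.434]
contact_force: [1.4, -0.8, -2.9]
width: 0.0302
```

Run:
```python
from h import *
s=manip.get_state();print(s['position'],s['contact_force'],s['moment'],s['width']);save('wrist','w10')
```

```text
[ 0.59137482 -0.2538481   0.15551312] [ 1.36108872 -0.77854779 -2.88933562] [ 0.00629774 -0.04837392  0.00459542] 0.030238249467880392
```

View pics/w10.png

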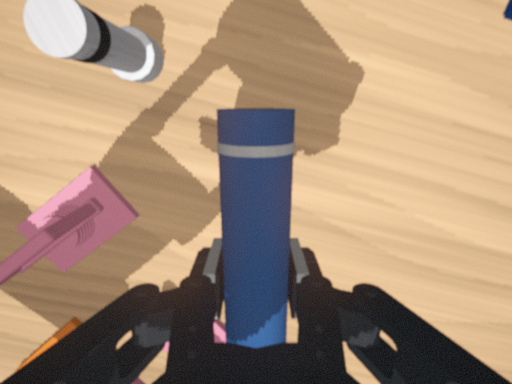

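>>> arm_command --commands '[[0,[0,0,3],0],[0,[0,0,2],0],[0,[-1,2,0],-0.03],[0,[-1.5,4,0],-0.04],[0,[-1.5,4,0],-0.04],[0,[-1.5,4,0],-0.04],[0,[-1.5,4,0],-0.03],[0,[-1.5,4,0],-0.02],[0,[-1.5,4,0],0],[0,[-1,3,0],0],[0,[0,0,0],0],[0,[0,0,0],0]]'

```text
clock: 14.2
position: [0.477, 0.0384, 0.1979]
ee_rot: [-0.515, 0.517, -0.484, 0.483]
contact_force: [-0.1, -0.4, -3.0]
width: 0.0304
```

```bash
cat > m.py <<'E'
import sys
from h import *
from scipy.spatial.transform import Rotation as R
s=manip.get_state();q=s['ee_rot'];M=R.from_quat(np.r_[q[1:],q[0]]).as_matrix()
print(s['clock'],np.round(s['position'],4),'yaw',np.degrees(np.arctan2(M[1,0],M[0,0])),np.round(s['contact_force'],2),s['width'])
n=sys.argv[1]
for cam in ('wrist','side'):
    d=save(cam,cam+n);X=cloud(d);hsv=cv2.cvtColor(d['pixels'],cv2.COLOR_RGB2HSV).astype(int)
    H,S,V=[hsv[...,i] for i in range(3)];x,y,z=[X[...,i] for i in range(3)]
    m=(H>100)&(H<128)&(S>100)&(abs(x-.48)<.12)&(abs(y-.04)<.09)&(z>.04)&(z<.3)
    p=X[m]
    if len(p)<20: print(cam,len(p)); continue
    (c,sz,a)=cv2.minAreaRect(p[:,:2].astype(np.float32)*1000)
    u=np.array([np.cos(np.radians(3.6)),np.sin(np.radians(3.6))])
    r=(p[:,:2]*1000-[475.8,42.7]);al=r@u;ac=r@[-u[1],u[0]]
    print(cam,len(p),'c',np.round(c,1),'sz',np.round(sz,1),'ang',round(a,1),'along',np.round(np.percentile(al,[.5,99.5]),1),'across',np.round(np.percentile(ac,[1,99]),1),'ztop',np.round(np.percentile(p[:,2],[90,98])*1000,1))
    t=p[:,2]>np.percentile(p[:,2],70); print('  z slope along',np.polyfit(al[t],p[t][:,2]*1000,1))
E
python3 m.py 11
```

```text
14.2 [0.477  0.0384 0.1979] yaw -86.28959616856501 [-0.11 -0.39 -3.01] 0.030433353023959064
wrist 12807 c [495.8  16.8] sz [113.6  75. ] ang 1.3 along [-31.3  75.4] across [-17.8  10.2] ztop [214.2 214.9]
  z slope along [-2.06043797e-02  2.15959470e+02]
side 621 c [472.2  66. ] sz [145.1  71.3] ang 6.7 along [-73.  71.] across [-8.7 53.3] ztop [214.6 229.7]
  z slope along [3.79205767e-02 2.18162046e+02]
```

View pics/wrist11.png

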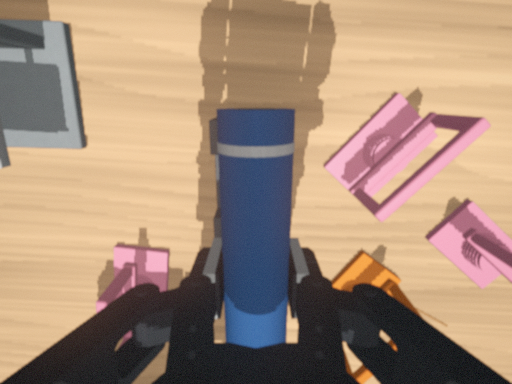

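View pics/side11.png

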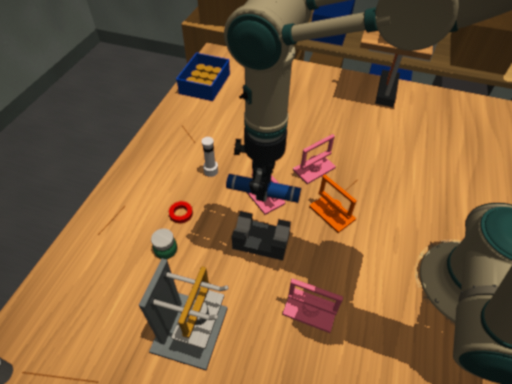

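>>> arm_command --commands '[[0,[-0.1,0.42,-1],0],[0,[0,0,-3],0],[0,[0,0,-3],0],[0,[0,0,-3],0],[0,[0,0,-2],0],[0,[0,0,-0.5],0],[0,[0,0,0],0],[0,[0,0,0],0]]'

```text
clock: 15.1
position: [0.4781, 0.0418, 0.0749]
ee_rot: [0.516, -0.515, 0.484, -0.485]
contact_force: [0.7, 0.4, -3.2]
width: 0.0305
```

```bash
python3 m.py 12
```

```text
15.1 [0.4781 0.0418 0.0749] yaw -86.43976715760208 [ 0.73  0.39 -3.22] 0.030478582247204303
wrist 14963 c [498.4  23.7] sz [112.5  81.9] ang 4.8 along [-30.   76.8] across [-14.9  14.2] ztop [91.3 91.9]
  z slope along [-1.90637125e-02  9.27765506e+01]
side 537 c [474.7  67.8] sz [145.5  66.4] ang 3.0 along [-71.6  72.1] across [-7.6 23.8] ztop [ 92.  105.3]
  z slope along [2.16595758e-03 9.43073224e+01]
```

View pics/wrist12.png

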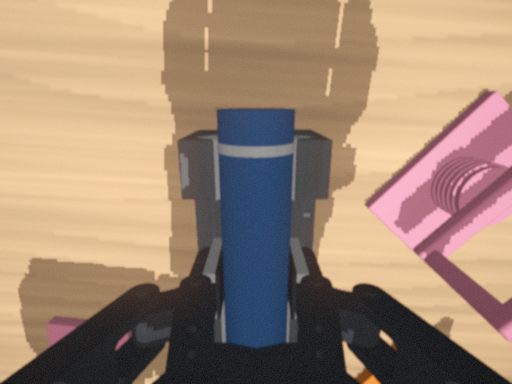

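>>> arm_command --commands '[[0,[-0.1,0,-0.5],0],[0,[0,0,-0.5],0],[0,[0,0,-0.3],0],[0,[0,0,-0.2],0],[0,[0,0,0],0],[0,[0,0,0],0]]'

```text
clock: 15.8
position: [0.4762, 0.0422, 0.0593]
ee_rot: [-0.515, 0.516, -0.484, 0.484]
contact_force: [-0.7, -0.5, -2.8]
width: 0.0307
```

>>> arm_command --commands '[[0,[0,0,-0.1],0],[0,[0,0,0],0]]'

```text
clock: 16.0
position: [0.4764, 0.0422, 0.0587]
ee_rot: [0.516, -0.515, 0.484, -0.484]
contact_force: [-0.2, -0.5, -0.7]
width: 0.0304
```

>>> arm_command --commands '[[0,[0,0,-0.05],0],[0,[0,0,0],0],[0,[0,0,0],0]]'

```text
clock: 16.3
position: [0.4764, 0.0421, 0.0586]
ee_rot: [0.516, -0.515, 0.484, -0.484]
contact_force: [-1.0, -0.5, 5.7]
width: 0.0302
```

>>> arm_command --commands '[[0,[0,0,-0.05],0],[0,[0,0,0],0],[0,[0,0,0],0]]'

```text
clock: 16.6
position: [0.4764, 0.0421, 0.0586]
ee_rot: [0.516, -0.515, 0.484, -0.484]
contact_force: [-3.4, -0.1, 9.0]
width: 0.0305
```

>>> arm_command --commands '[[0,[-0.03,0,-0.07],0],[0,[0,0,0],0],[0,[0,0,0],0]]'

```text
clock: 16.9
position: [0.4764, 0.0422, 0.0586]
ee_rot: [0.516, -0.515, 0.483, -0.485]
contact_force: [-3.4, 0.0, 14.4]
width: 0.0304
```

```bash
python3 m.py 13
python3 - <<'E'
from h import *
s=manip.get_state();print(np.round(s['moment'],3),np.round(s['contact_force'],2))
save('scene','scene13')
a=np.hstack([cv2.imread('pics/scene13.png')[90:270,200:400],cv2.imread('pics/side13.png')[150:330,130:330]])
cv2.imwrite('pics/c13.png',cv2.resize(a,(800,360)))
E
```

```text
16.9 [0.4764 0.0422 0.0586] yaw -86.39709969681454 [-3.44  0.03 14.43] 0.030413313266194945
wrist 15042 c [493.8  42.3] sz [ 97.9 103.4] ang 53.4 along [-31.5  75.1] across [-14.5  14.8] ztop [74.9 75.6]
  z slope along [-1.93544156e-02  7.64454624e+01]
side 547 c [473.2  66.1] sz [146.   71.6] ang 1.1 along [-74.3  70.1] across [-10.5  24.4] ztop [ 75.4 109. ]
  z slope along [6.54706899e-05 7.88178217e+01]
[-0.08   0.609  0.005] [-3.6  -0.02 15.05]
```

View pics/c13.png

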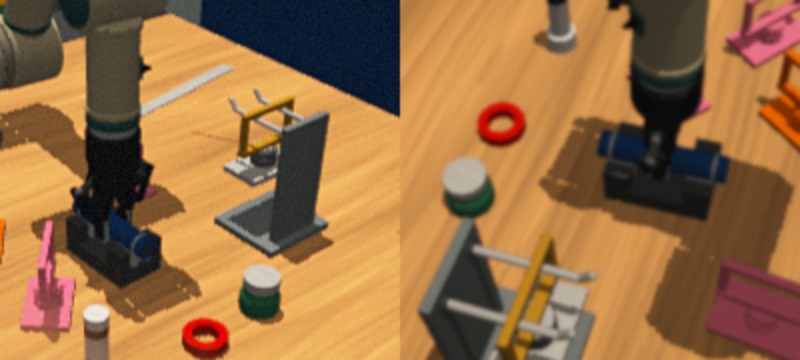

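View pics/wrist13.png

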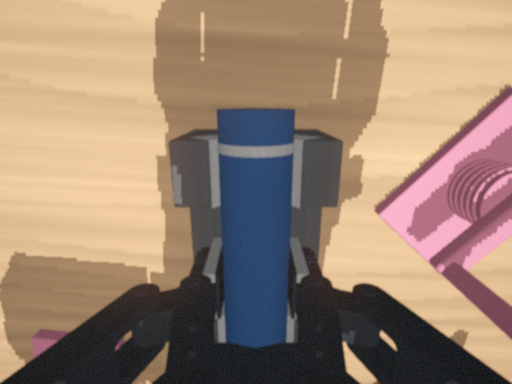

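>>> arm_command --commands '[[0,[-0.04,0,0],0],[0,[0,0,0],0],[0,[0,0,0],0],[0,[0,0,0],0],[0,[0,0,0],0]]'

```text
clock: 17.55
position: [0.4764, 0.0422, 0.0585]
ee_rot: [0.516, -0.515, 0.483, -0.485]
contact_force: [-2.6, 0.4, 14.2]
width: 0.0303
```

```bash
python3 m.py 14
python3 - <<'E'
from h import *
s=manip.get_state();print(np.round(s['moment'],3),np.round(s['contact_force'],2))
d=load('side14');X=cloud(d);x,y,z=[X[...,i] for i in range(3)];S=cv2.cvtColor(d['pixels'],cv2.COLOR_RGB2HSV)[...,1]
for n,b in (('foot',(.46,.58,.2,.36,.08,.12)),):
    p=X[(x>b[0])&(x<b[1])&(y>b[2])&(y<b[3])&(z>b[4])&(z<b[5])&(S<100)]
    print(n,cv2.minAreaRect(p[:,:2].astype(np.float32)*1000),np.median(p[:,2]))
E
```

```text
17.55 [0.4764 0.0422 0.0585] yaw -86.40139623002776 [-2.65  0.36 14.22] 0.030285247413826367
wrist 15065 c [494.4  43.5] sz [103.2  95.8] ang 45.6 along [-31.7  75.1] across [-14.5  14.8] ztop [74.9 75.7]
  z slope along [-2.17577256e-02  7.66775135e+01]
side 543 c [473.4  66.2] sz [146.2  72.5] ang 1.1 along [-74.3  70. ] across [-10.3  24.8] ztop [ 75.6 107.2]
  z slope along [2.16066592e-02 7.94072211e+01]
[-0.02   0.476 -0.014] [-2.57  0.49 14.11]
foot ((519.6122436523438, 288.92376708984375), (64.70462036132812, 103.56293487548828), 1.667115330696106) 0.09995757172621067
```

The press is steady at about 14 N down with under 0.5 N sideways. The mandrel is centred and the gauge is still hung, so I'm handing in.

```bash
python3 -c "
from rig import manip
print(manip.sign_off()); s=manip.get_state(); print(s['clock'],s['contact_force'],s['width'])"
```

```text
the job is handed in; nothing more can be done
None
the job is handed in; nothing more can be done
```

I hung the brass-handled gauge on both prongs and let go of it. I then seated the blue mandrel in the V-block's groove and handed in at about 17.6 s (limit 69 s), still holding it pressed down. No verdict is reported.

**Gauge:** the last side image shows it level and still hung. Its foot is at about (520, 289) mm, 2 to 3 mm from midway between the prongs.

**Mandrel:**

| Check | Last reading | Allowed |
|---|---|---|
| Position along the block | within 2 mm of centre | ±15 mm |
| Sideways | about 0.2 mm | ±3 mm |
| Centre height | about 59.6 mm from the camera; gripper reading 58.5 mm, about 1 mm lower | 54.6 to 61.1 mm |
| Downward press | about 14 N, steady | about 15 N |
| Sideways force | under 0.5 N | balanced faces |

**What disagreed or stayed uncertain:**
- **Force along the groove:** about -2.6 N remained. I eased it from -3.4 N but did not bring it to zero.
- **Mandrel tilt:** the wrist camera suggested about 0.02 rad one way and the side camera the same amount the other way. I took this as noise, and it is inside the 0.06 rad limit.
- **Camera offset:** the scene camera read about 5 mm off from the side camera in x, so I used the wrist camera for the grasps and placings.

I never moved close to the red ring, torch or tin, and all three still stood upright in the last pictures. I did not re-measure their positions.

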